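Make up two trial-shoe kits

TASK

Make up the kits for the two trial shoes. In the tray with the thick black lugged sole put the lowest of the three heels in the square pocket, and the U-shaped heel counter and the open tin of nails side by side in the long pocket; in the tray with the thin pointed leather sole put the tallest heel in the square pocket and the arched steel shank in the long pocket. Everything should sit flat on the pocket floor, right way up as you found it; leave the middle-height heel, the last and the hammer where they are.

Things in the scene. Friction and masses are not known exactly. Their poses are not given: they have to be found in the camera images.
- boot_tray: fixed plywood tray, 226 (x) by 280 mm (y). Origin: centre of underside. Floor 4 mm thick; walls (5) and ribs (4 mm) stand 10 mm above it. Two pockets, 112 mm along x, centred at x -52: square one 100 mm along y, centred at y -85; long one 166 mm along y, centred at y +52. The +x bay holds, fixed, toe to +y, a black moulded rubber boot sole, lugs up, 250 by 84 mm, its top 28 mm above the bench.
- court_tray: fixed plywood tray, 226 (x) by 280 mm (y). Origin: centre of underside. Floor 4 mm thick; walls (5) and ribs (4 mm) stand 10 mm above it. Two pockets, 112 mm along x, centred at x -52: square one 100 mm along y, centred at y -85; long one 166 mm along y, centred at y +52. The +x bay holds, fixed, toe to +y, a thin brown leather sole, pointed, with a narrow waist, 236 by 70 mm, its top 9 mm above the bench.
- low_heel: the lowest heel: broad stacked-leather heel, light brown, 28 mm high, 64 mm long (x), 60 mm wide (y), upright sides. Origin: centre of underside, z up. Stands on its rubber foot, D-shaped seat up: flat breast to +x, round back to -x. Grip it across y. About 80 g.
- mid_heel: the middle heel, not wanted: off-white moulded block heel, 44 mm high, seat 54 mm (x) by 52 mm (y). Origin: centre of underside, z up. Stands on its rubber foot, D-shaped seat up: flat breast to +x, round back to -x. It stays where it is (moved less than 30 mm).
- tall_heel: the tallest heel: off-white moulded block heel, 68 mm high, seat 52 mm (x) by 50 mm (y), sides upright over the top 26 mm, below that tapering to a foot 40 by 38 mm. Origin: centre of underside, z up. Stands on its rubber foot, D-shaped seat up: flat breast to +x, round back to -x. Grip it across y near the top. About 90 g.
- counter: heel counter of buff fibreboard: a rigid U-shaped upright wall, 62 by 62 mm over all, 3.5 mm thick, 33 mm high at the open end (+x), 42 mm at the round back (-x). Origin: centre of its underside, z up. Its straight wings run along x from 0 to +31 mm, outer faces 62 mm apart across y: grip over both, about x +5 mm. About 40 g.
- nail_tin: round open metal tin with nails in it (they are fast and do not spill), 56 mm across, 34 mm high. Origin: centre of its underside, z up. About 140 g.
- shank: shoe shank: bright steel strip, 110 mm long (x), 18 mm wide (y), 4 mm thick, arched so that its middle stands 8 to 15 mm above the bench and its two ends touch it. Origin: midway between the ends at bench level, z up. Grip it across y at the middle. About 35 g.
- last: a dark green plastic shoe last, 240 mm long, 78 mm wide, 91 mm high, toe to +x, standing beside the trays on the +y side. Origin: centre of its underside. A bystander: leave it alone (moved less than 30 mm).
- hammer: a hammer, 260 mm long, lying beside the trays on the -y side, along its x, handle to -x. A bystander: leave it alone (moved less than 30 mm).
Mind the look-alikes: they are no part of the job. What is shaped like the nail_tin but turquoise is not meant.

How it is judged:
At the end, for the whole second after the job is handed in: Low heel in the square pocket, counter and nail tin in the long pocket of the lugged-sole tray; tall heel in the square, shank in the long pocket of the other; each on the pocket floor (within 4 mm), upright within 7 degrees (shank 4), inside the walls, at rest. Middle heel moved under 30 mm (x of low_heel in the frame of boot_tray between -0.082 and -0.022 m and y of low_heel in the frame of boot_tray between -0.11 and -0.06 m and z of low_heel in the frame of boot_tray between 0 and 0.008 m and angle between each of low_heel, counter, nail_tin, tall_heel's own z axis and vertical below 0.12 rad and linear speed of each of low_heel, counter, nail_tin, tall_heel, shank below 0.02 m/s and angular speed of each of low_heel, counter, nail_tin, tall_heel, shank below 0.2 rad/s and x of counter in the frame of boot_tray between -0.082 and -0.022 m and y of counter in the frame of boot_tray between -0.006 and 0.11 m and z of counter in the frame of boot_tray between 0 and 0.008 m and x of nail_tin in the frame of boot_tray between -0.084 and -0.02 m and y of nail_tin in the frame of boot_tray between -0.007 and 0.111 m and z of nail_tin in the frame of boot_tray between 0 and 0.008 m and x of tall_heel in the frame of court_tray between -0.092 and -0.012 m and y of tall_heel in the frame of court_tray between -0.119 and -0.051 m and z of tall_heel in the frame of court_tray between 0 and 0.008 m and x of shank in the frame of court_tray between -0.102 and -0.002 m and y of shank in the frame of court_tray between -0.023 and 0.127 m and z of shank in the frame of court_tray between 0 and 0.008 m and angle between shank's own z axis and vertical below 0.07 rad and distance of mid_heel from where it was at the start of the episode below 0.03 m); the robot touches nothing.
It fails at once if the middle heel was disturbed (moved more than 30 mm) (distance of mid_heel from where it was at the start of the episode above 0.03 m).
It fails at once if the last was disturbed (moved more than 30 mm) (distance of last from where it was at the start of the episode above 0.03 m).
It fails at once if the hammer was disturbed (moved more than 30 mm) (distance of hammer from where it was at the start of the episode above 0.03 m).
It also fails if it takes over 136 s, if anything falls off the work surface, if the arm or the gripper's body presses on something with over 40 N, if the wrist force passes 120 N, or if a joint passes its speed limit or range.

ROBOT

A 6-joint arm with a two-finger parallel gripper is mounted at the origin on the work surface. World frame = base frame: x ahead of the robot, y to its left, z up, the work surface at z = 0. Lengths are in m, angles in rad, forces in N, time in s.
With the tool pointing down it reaches from about 0.3 to 0.825 m from the base axis. Payload 5.4 kg.
Tool frame: the origin (TCP) lies between the finger pads; the fingertips stand 11 mm ahead of it and the grasp point (between the pads) lies 8 mm behind it; z points along the fingers, x is the direction in which the jaws open and shut, and the axes are right-handed (so a half turn about z gives the same grasp; the last joint's range is limited). The gripper opens to 92 mm and grips with 3 to 60 N. Pads are 20 mm wide; open, the fingers measure 128 mm over their backs; the gripper's body (75 mm by 189 mm) begins 69 mm behind the grasp point.
Start: joints at [1.119, 0.158, 1.597, -0, 1.386, -0.21], TCP at [0.138, 0.558, 0.226] pointing down, gripper open.
Joint ranges: [-2.91, 2.91], [-0.94, 2.29], [0.18, 2.7], [-1.29, 4.43], [0.17, 2.64], [-3, 3]. Speed limits (rad/s): [2.57, 2.57, 3.14, 3.14, 3.14, 3.14].

INTERFACE

Orientations are given as a unit quaternion [w, x, y, z].
In Python, from station import * gives the robot as it stands.
- The arm moves only by the shell command python3 -m inch 'ROWS' [FORCE]. ROWS is JSON, a list of rows, each a list of 7 numbers: the shift along the tool's x, y, z in m, then the turn, a rotation vector about the tool's x, y, z in rad, then the gripper's target within -1 to 1 (fully open at 1, half-way at 0, shut at -1). A call has 1 to 10 rows; each row is the pose to reach, as a shift and turn from the pose commanded when the call began, along the tool's axes at that moment; what a row does not reach only later rows make up. A row lasts 1/10 s, in which the tool goes at most 50 mm and 8.59 degrees, less where a joint would pass 70% of its speed; a pose out of reach is approached as far as the arm can. A call with a gripper value outside its range is refused whole. The fingers move at their own pace and stop on an object; FORCE is the grip in N (left out, the last holds). Time passes only in rows, so rows that repeat a pose let the fingers close. It gives the time, the measured TCP pose, the force and the opening at its end, in the units of the state.
- read_state(): the state, without advancing time (a new reading comes with each control period).
- read_camera(name): name is "scene" or "top" or "wrist"; returns a dict with "frame" (384x512x3 uint8, red, green, blue), "range_z" (384x512 float32, m along the optical axis (not along the pixel's ray), 0 where there is no reading), "fovy" (degrees; the focal length in pixels is half the picture's height over the tangent of half this angle, whatever the lens; pixels are square), "cx", "cy" (the principal point, pixels), "k1" (the pictures are not rectified: a ray, as slopes to the right and down, at radius r is drawn at 1 + k1 r^2 times it, then the intrinsics apply), "extrinsics" (4x4, takes a point from camera to world coordinates); the wrist camera has in their place "hand_eye" (4x4, takes a point from camera to tool coordinates, whose origin is the TCP and whose axes are the tool frame's). Camera axes: x right, y down, z forward; pixel columns grow to the right and rows downward; lengths in m; the calibration is good to about 2 mm. A picture is of the moment at which its call begins: read the wrist's pose just before it.
- close_job(): hands the job in, once; it reports no verdict.
The state is a dict: "clock": time; "joint_positions": joint angles; "qd": joint speeds; "joint_torque": joint torques, N m; "ee_pos": TCP position; "eef_rot": TCP orientation; "ft_force": force on the tool from outside, world axes, zero at the start; "torque": the same for the moment, N m; "opening": finger opening in m.
Only numpy, scipy, OpenCV 4.12 (cv2) and the standard library are available. Lean on these libraries where they do the work, as an engineer would, in place of code of your own. Each camera call takes 0.05 s, during which the arm holds its last target.

## Working session

There is one attempt and no reset: what is moved stays moved. The work goes in short steps, Python scripts to look and compute and a shell command to move; the robot and the scene stay as the last step left them, time stands still between calls to the robot, and variables do not carry over. Pictures are saved under pics/ and viewed, and the job is handed in when it is done.

```bash
ls; mkdir -p pics; cat > h.py <<'E'
from station import *
import numpy as np, cv2
from scipy.spatial.transform import Rotation as R
def cam(name):
    s=read_state(); c=read_camera(name)
    c=dict(c); c['s']=s
    if 'extrinsics' not in c:
        T=np.eye(4); q=s['eef_rot']; T[:3,:3]=R.from_quat([q[1],q[2],q[3],q[0]]).as_matrix(); T[:3,3]=s['ee_pos']
        c['extrinsics']=T@np.array(c['hand_eye'])
    return c
def rays(c,uv):
    f=192/np.tan(np.radians(c['fovy'])/2)
    K=np.array([[f,0,c['cx']],[0,f,c['cy']],[0,0,1.]])
    p=cv2.undistortPoints(np.array(uv,float).reshape(-1,1,2),K,np.array([c['k1'],0,0,0,0.])).reshape(-1,2)
    d=np.c_[p,np.ones(len(p))]
    E=np.array(c['extrinsics']); return E[:3,3],d@E[:3,:3].T,d
def plane(c,uv,z):
    o,d,_=rays(c,uv); t=(z-o[2])/d[:,2]; return o+d*t[:,None]
def cloud(c):
    v,u=np.mgrid[:384,:512]; uv=np.c_[u.ravel(),v.ravel()]
    o,d,_=rays(c,uv); r=c['range_z'].reshape(-1)
    P=o+d*r[:,None]; P[r<=0]=np.nan
    return P.reshape(384,512,3)
def save(c,n): cv2.imwrite('pics/'+n+'.png',cv2.cvtColor(c['frame'],cv2.COLOR_RGB2BGR))
E
python3 - <<'E'
from h import *
for n in ['scene','top','wrist']:
    c=cam(n); save(c,n+'0'); P=cloud(c)
    print(n,c['fovy'],c['cx'],c['cy'],c['k1'],np.round(c['extrinsics'],3).tolist())
    np.savez('pics/'+n+'0.npz',f=c['frame'],P=P)
print(read_state())
E
```

```text
pics
scene 42.122669935500866 263.34111111800087 186.42578621542006 -0.018890191265581828 [[0.852, 0.308, -0.424, 1.269], [0.524, -0.496, 0.692, -1.282], [0.002, -0.812, -0.584, 1.138], [0.0, 0.0, 0.0, 1.0]]
top 56.61370938841912 254.08372863684443 192.35406485333905 -0.001355712877890254 [[-0.019, -0.98, 0.2, 0.289], [-1.0, 0.019, 0.0, -0.003], [-0.004, -0.2, -0.98, 1.118], [0.0, 0.0, 0.0, 1.0]]
wrist 60.19584418592926 254.5985356409194 191.3586802178287 -0.08697877030951265 [[0.239, 0.942, 0.235, 0.072], [0.971, -0.232, -0.059, 0.573], [-0.001, 0.242, -0.97, 0.384], [0.0, 0.0, 0.0, 1.0]]
{'clock': 0.15, 'joint_positions': array([ 1.11893318e+00,  1.58938428e-01,  1.59792965e+00,  3.17508091e-05,
        1.38619197e+00, -2.10070568e-01]), 'qd': array([-0.00099147, -0.00155198, -0.00423936,  0.00013151, -0.00197224,
        0.00039203]), 'joint_torque': array([-4.55306508e-04, -3.85921347e+01, -3.22431171e+01,  6.99738879e-02,
        3.52038082e-02, -7.05465936e-05]), 'ee_pos': array([0.13746779, 0.55784903, 0.22483257]), 'eef_rot': array([ 3.08037246e-04,  7.87225653e-01,  6.16664603e-01, -6.66083559e-04]), 'ft_force': array([-0.67253354, -0.26935913,  0.06684032]), 'torque': array([-0.06416761, -0.01905856, -0.00806638]), 'opening': 0.09180023847588202}
```

View pics/top0.png

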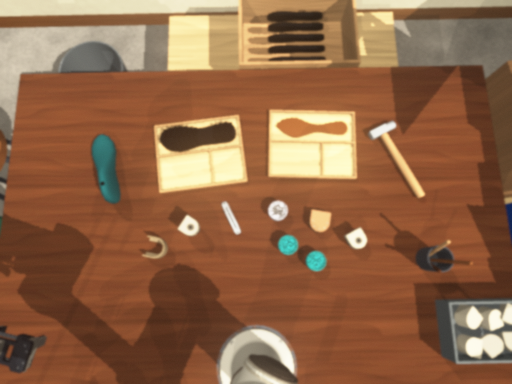

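View pics/scene0.png

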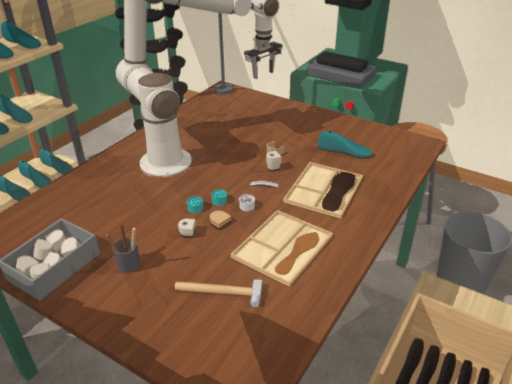

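View pics/wrist0.png

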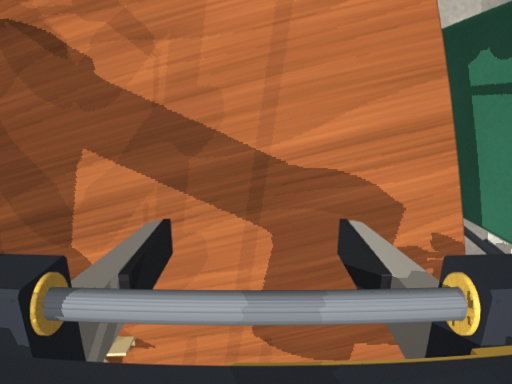

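Top view (up = world +x, left = +y): boot tray ~(200,153), court tray ~(312,145), white heels (189,226) and (357,238), low heel (320,220), counter (154,247), shank (231,217), tin (278,210), turquoise decoys (288,245), (316,261), last (106,168), hammer (398,158).

```bash
python3 - <<'E'
from h import *
c=cam('top'); P=cloud(c); f=c['frame']
m=((P[...,2]>0.006)&(P[...,0]>0.2)&(P[...,0]<0.95)&(abs(P[...,1])<0.6)).astype(np.uint8)
m[300:]=0
n,l,st,ce=cv2.connectedComponentsWithStats(m)
for i in range(1,n):
    if st[i,4]<25: continue
    p=P[l==i]; r=cv2.minAreaRect(p[:,:2].astype(np.float32))
    print(i,st[i].tolist(),'rect c',np.round(r[0],4),np.round(r[1],3),round(r[2],1),'z',np.round(np.percentile(p[:,2],[5,50,95,100]),4),'mean',np.round(p[:,:2].mean(0),4))
print('table z',np.nanmedian(P[270:290,100:200,2]),np.nanmedian(P[200:215,380:400,2]))
big=cv2.resize(f[80:280,80:440],None,fx=2.2,fy=2.2,interpolation=cv2.INTER_CUBIC)
cv2.imwrite('pics/topbig.png',big[...,::-1])
E
```

```text
11 [269, 110, 88, 69, 929] rect c [ 0.6745 -0.1958] [0.281 0.23 ] 87.4 z [0.0066 0.0124 0.0166 0.0211] mean [ 0.6733 -0.2002]
14 [155, 115, 93, 78, 2459] rect c [0.6503 0.1705] [0.229 0.28 ] 6.4 z [0.0074 0.0192 0.0289 0.0337] mean [0.682  0.1775]
23 [274, 117, 77, 22, 809] rect c [ 0.7248 -0.1967] [0.251 0.073] 83.8 z [0.0064 0.0085 0.0121 0.0147] mean [ 0.7308 -0.1905]
47 [369, 121, 56, 77, 843] rect c [ 0.6096 -0.4759] [0.26 0.09] 25.6 z [0.0125 0.023  0.0279 0.0314] mean [ 0.6241 -0.4624]
61 [91, 134, 30, 70, 1336] rect c [0.6064 0.4573] [0.237 0.079] 23.3 z [0.0197 0.0474 0.0854 0.0907] mean [0.5955 0.4545]
420 [269, 201, 19, 20, 285] rect c [ 0.4537 -0.0755] [0.055 0.056] 62.1 z [0.0223 0.0281 0.0352 0.0374] mean [ 0.4528 -0.0753]
425 [223, 205, 18, 28, 168] rect c [0.4322 0.0689] [0.097 0.018] 24.6 z [0.0074 0.012  0.0163 0.0175] mean [0.4336 0.0696]
426 [310, 210, 21, 23, 385] rect c [ 0.4181 -0.2031] [0.06  0.063] 77.8 z [0.021  0.0273 0.0309 0.0334] mean [ 0.4197 -0.2023]
427 [178, 215, 22, 21, 290] rect c [0.4054 0.1902] [0.052 0.049] 57.4 z [0.0532 0.0672 0.0709 0.0725] mean [0.4049 0.19  ]
433 [345, 228, 22, 21, 314] rect c [ 0.36   -0.3101] [0.053 0.053] 27.8 z [0.0318 0.0436 0.0469 0.0498] mean [ 0.3607 -0.3069]
435 [279, 235, 19, 20, 293] rect c [ 0.3478 -0.1022] [0.054 0.057] 87.1 z [0.0239 0.0281 0.0342 0.038 ] mean [ 0.3473 -0.1026]
438 [143, 236, 25, 22, 116] rect c [0.3464 0.2982] [0.06  0.062] 76.7 z [0.0096 0.034  0.0418 0.0436] mean [0.3434 0.2863]
441 [416, 240, 56, 33, 870] rect c [ 0.3035 -0.5322] [0.083 0.082] 1.5 z [0.0099 0.0648 0.1437 0.1667] mean [ 0.2981 -0.5297]
455 [306, 252, 21, 19, 309] rect c [ 0.2976 -0.1851] [0.057 0.053] 88.5 z [0.0229 0.0281 0.035  0.0381] mean [ 0.2977 -0.1852]
table z -0.00040601196195588773 -0.00029267344967287556
```

View pics/topbig.png

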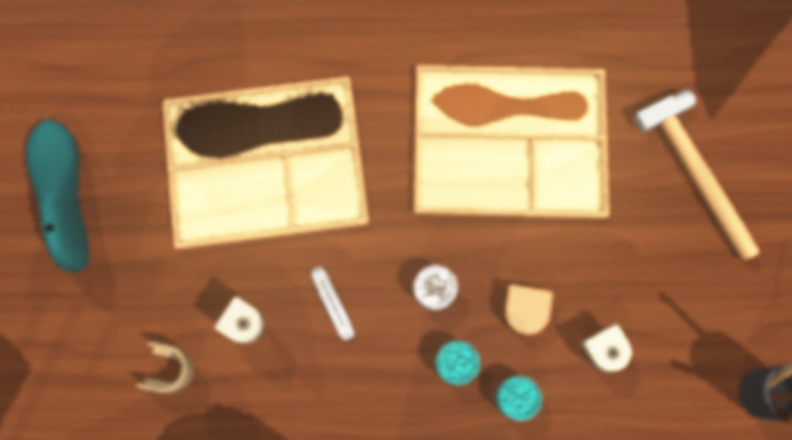

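```bash
cat > plan.py <<'E'
import sys
from h import *
# usage: plan.py x y z yawdeg(tool x) -> shift+turn in tool frame
def plan(x,y,z,yaw):
    s=read_state(); q=s['eef_rot']; R0=R.from_quat([q[1],q[2],q[3],q[0]])
    a=np.radians(yaw)
    best=None
    for k in (a,a+np.pi):
        X=np.array([np.cos(k),np.sin(k),0]); Z=np.array([0,0,-1.]); Y=np.cross(Z,X)
        rv=(R0.inv()*R.from_matrix(np.c_[X,Y,Z])).as_rotvec()
        if best is None or np.linalg.norm(rv)<np.linalg.norm(best): best=rv
    d=R0.inv().apply(np.array([x,y,z])-s['ee_pos'])
    print('shift',np.round(d,4),'turn',np.round(best,3),'| at',np.round(s['ee_pos'],4),'yaw',round(np.degrees(np.arctan2(*R0.as_matrix()[1::-1,0])),1),'F',np.round(s['ft_force'],1),'open',round(s['opening'],4),'t',round(s['clock'],2),'j6',round(s['joint_positions'][5],2))
if __name__=='__main__': plan(*map(float,sys.argv[1:5]))
E
python3 plan.py 0.40 0.20 0.30 0
```

```text
shift [-0.2847  0.3405 -0.0748] turn [1.000e-03 1.000e-03 1.329e+00] | at [0.1375 0.5579 0.225 ] yaw 76.1 F [ 0.2  0.  -0.2] open 0.0919 t 0.2 j6 -0.21
```

```bash
python3 -m inch '[[-0.03,0.03,-0.03,0,0,0.14,1],[-0.06,0.07,-0.05,0,0,0.28,1],[-0.09,0.11,-0.07,0,0,0.42,1],[-0.13,0.15,-0.075,0,0,0.57,1],[-0.16,0.19,-0.075,0,0,0.72,1],[-0.19,0.23,-0.075,0,0,0.86,1],[-0.22,0.27,-0.075,0,0,1.0,1],[-0.25,0.3,-0.075,0,0,1.14,1],[-0.27,0.325,-0.075,0,0,1.28,1],[-0.285,0.34,-0.075,0,0,1.329,1]]' 25
python3 - <<'E'
from h import *
c=cam('wrist'); save(c,'w1'); np.savez('pics/w1.npz',f=c['frame'],P=cloud(c))
E
python3 plan.py 0.40 0.20 0.30 0
```

```text
clock: 1.2
ee_pos: [0.4009, 0.1975, 0.3004]
eef_rot: [0.0, 1.0, -0.004, 0.0]
ft_force: [0.4, 0.9, -0.2]
opening: 0.0917
shift [-0.0018 -0.0038  0.0003] turn [ 0.002 -0.001 -0.009] | at [0.4018 0.1962 0.3003] yaw -0.5 F [ 1.3 -1.8  0.2] open 0.0916 t 1.25 j6 0.19
```

View pics/w1.png

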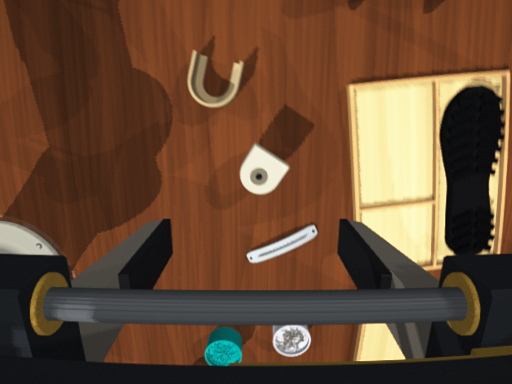

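Wrist view (right = +x, up = +y): counter (215,80) open to the top, tall heel (262,172) breast to upper right, shank (283,245), boot tray at right.

```bash
cat > seg.py <<'E'
from h import *
def seg(P,x0,x1,y0,y1,z0,z1=0.2,name=''):
    m=((P[...,0]>x0)&(P[...,0]<x1)&(P[...,1]>y0)&(P[...,1]<y1)&(P[...,2]>z0)&(P[...,2]<z1))
    p=P[m]
    r=cv2.minAreaRect(p[:,:2].astype(np.float32)); b=cv2.boxPoints(r)
    print(name,'n',m.sum(),'rect c',np.round(r[0],4),np.round(r[1],4),round(r[2],1),'mean',np.round(p.mean(0),4),'zq',np.round(np.percentile(p[:,2],[5,50,95]),4))
    return p
E
python3 - <<'E'
from seg import *
D=np.load('pics/w1.npz'); P=D['P']
p=seg(P,.27,.42,.23,.36,.028,name='counter')
# wings: pick points, PCA of farthest portion
e=seg(P,.33,.47,.13,.25,.060,name='tall')
# breast line: hull longest edge
for q,nm in ((e,'tall'),(p,'counter')):
    h=cv2.convexHull(q[:,:2].astype(np.float32))[:,0]
    h=cv2.approxPolyDP(h[:,None],0.0025,True)[:,0]
    d=np.roll(h,-1,0)-h; L=np.linalg.norm(d,axis=1)
    for i in np.argsort(-L)[:5]: print(nm,np.round(h[i],4),np.round(L[i],4),'normal yaw',np.round(np.degrees(np.arctan2(d[i,1],d[i,0]))-90,1), 'dir', np.round(np.degrees(np.arctan2(d[i,1],d[i,0])),1))
seg(P,.37,.5,.02,.13,.005,name='shank')
T=np.load('pics/top0.npz')['P']
seg(T,.5,.79,.0,.35,.009,name='boot top')
seg(T,.5,.82,-.36,-.02,.009,name='court top')
for lo,hi in ((.0,.35),(-.36,-.02)):
    m=(T[...,0]>.5)&(T[...,0]<.82)&(T[...,1]>lo)&(T[...,1]<hi)&(T[...,2]>.008)&(T[...,2]<.018)
    print(np.round([np.nanpercentile(T[m][:,0],[0.5,99.5]),np.nanpercentile(T[m][:,1],[0.5,99.5])],3))
# colour based tray outlines
f=np.load('pics/top0.npz')['f']
c=read_camera('top')
hsv=cv2.cvtColor(f,cv2.COLOR_RGB2HSV)
for nm,(u0,u1) in dict(boot=(145,255),court=(260,365)).items():
    m=(hsv[...,2]>185)&(hsv[...,1]<150); mm=np.zeros_like(m,np.uint8); mm[100:200,u0:u1]=m[100:200,u0:u1]
    n,l,st,_=cv2.connectedComponentsWithStats(mm); k=1+np.argmax(st[1:,4])
    v,u=np.where(l==k); w=plane(c,np.c_[u,v],0.013)
    r=cv2.minAreaRect(w[:,:2].astype(np.float32)); print(nm,np.round(r[0],4),np.round(r[1],4),round(r[2],2))
E
```

```text
counter n 450 rect c [0.3494 0.2998] [0.0618 0.0621] 76.9 mean [0.3465 0.2968 0.0369] zq [0.0304 0.0367 0.0426]
tall n 1600 rect c [0.4078 0.1902] [0.052  0.0501] 56.5 mean [0.4091 0.1931 0.0683] zq [0.0667 0.0684 0.0697]
tall [0.4417 0.1988] 0.0483 normal yaw 57.0 dir 147.0
tall [0.4012 0.2252] 0.0315 normal yaw -212.8 dir -122.8
tall [0.4277 0.1751] 0.0275 normal yaw -30.7 dir 59.3
tall [0.3947 0.1677] 0.0185 normal yaw -97.3 dir -7.3
tall [0.3841 0.1987] 0.0182 normal yaw -180.8 dir -90.8
counter [0.386  0.3225] 0.0614 normal yaw 76.9 dir 166.9
counter [0.3779 0.288 ] 0.0354 normal yaw -13.2 dir 76.8
counter [0.3262 0.3364] 0.0354 normal yaw -191.0 dir -101.0
counter [0.3414 0.2699] 0.0265 normal yaw -79.6 dir 10.4
counter [0.3194 0.3017] 0.023 normal yaw -161.8 dir -71.8
shank n 888 rect c [0.4404 0.0714] [0.1096 0.0189] 24.9 mean [0.4407 0.0723 0.0117] zq [0.0062 0.0122 0.0157]
boot top n 2248 rect c [0.6498 0.1705] [0.2286 0.2805] 6.4 mean [0.6846 0.1776 0.0196] zq [0.0106 0.0197 0.029 ]
court top n 1106 rect c [ 0.6682 -0.1954] [0.281  0.2397] 87.4 mean [ 0.6886 -0.1966  0.0122] zq [0.0093 0.012  0.0162]
[[0.524 0.774]
 [0.022 0.319]]
[[ 0.557  0.792]
 [-0.337 -0.052]]
boot [0.6494 0.1713] [0.2337 0.286 ] 6.37
court [ 0.6744 -0.195 ] [0.2866 0.2334] 87.64
```

```bash
python3 plan.py 0.3505 0.3047 0.023 -13.1
```

```text
shift [-0.0505 -0.1065  0.2773] turn [0.001 0.    0.224] | at [0.4006 0.1981 0.3003] yaw -0.3 F [-0.   0.2  0.1] open 0.0917 t 1.3 j6 0.19
```

```bash
python3 -m inch '[[-0.015,-0.035,0.02,0,0,0.1,1],[-0.03,-0.07,0.05,0,0,0.2,1],[-0.045,-0.095,0.09,0,0,0.224,1],[-0.0505,-0.1065,0.13,0,0,0.224,1],[-0.0505,-0.1065,0.17,0,0,0.224,1],[-0.0505,-0.1065,0.2,0,0,0.224,1],[-0.0505,-0.1065,0.2,0,0,0.224,1]]'
python3 - <<'E'
from h import *
c=cam('wrist'); save(c,'w2')
E
python3 plan.py 0.3505 0.3047 0.023 -13.1
```

```text
clock: 2.0
ee_pos: [0.3446, 0.3058, 0.0963]
eef_rot: [0.003, 0.994, -0.111, -0.004]
ft_force: [-0.7, 0.6, 0.9]
opening: 0.092
shift [0.0043 0.0008 0.0761] turn [0.003 0.004 0.007] | at [0.3468 0.3066 0.0992] yaw -12.7 F [0.3 0.9 0.2] open 0.0919 t 2.05 j6 0.68
```

View pics/w2.png

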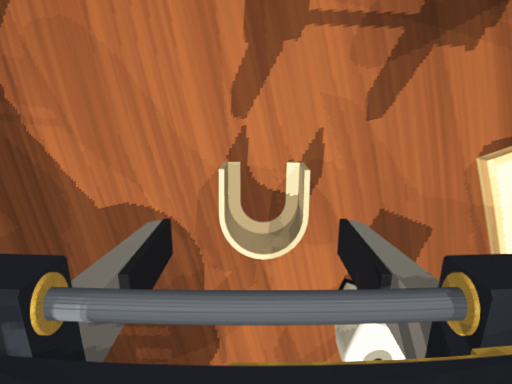

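Counter at (264,205) is aligned with the jaws (5 mm offset matches the settling lag). Descend and grip.

```bash
python3 -m inch '[[0,0,0,0,0,0,1],[0,0,0.03,0,0,0,1],[0,0,0.055,0,0,0,1],[0,0,0.07,0,0,0,1],[0,0,0.077,0,0,0,1],[0,0,0.077,0,0,0,1],[0,0,0.077,0,0,0,-0.2],[0,0,0.077,0,0,0,-0.2],[0,0,0.077,0,0,0,-0.2],[0,0,0.077,0,0,0,-0.2]]' 15
python3 -m inch '[[0,0,0,0,0,0,-0.2],[0,0,0,0,0,0,-0.2],[0,0,0,0,0,0,-0.2]]' 15
python3 plan.py 0.597 0.1769 0.12 6.4
```

```text
clock: 3.05
ee_pos: [0.3496, 0.3069, 0.0243]
eef_rot: [-0.0, 0.994, -0.112, 0.001]
ft_force: [-1.1, -0.5, 3.4]
opening: 0.0631
clock: 3.35
ee_pos: [0.3496, 0.3069, 0.0242]
eef_rot: [-0.0, 0.994, -0.112, 0.0]
ft_force: [-0.1, -0.5, 5.9]
opening: 0.0638
shift [ 0.2702  0.0717 -0.0956] turn [-0.001 -0.001 -0.336] | at [0.3496 0.3069 0.0242] yaw -12.8 F [-0.1 -0.5  5.9] open 0.0638 t 3.35 j6 0.68
```

```bash
python3 -m inch '[[0,0,-0.02,0,0,0,-0.2],[0,0,-0.06,0,0,0,-0.2],[0,0,-0.1,0,0,0,-0.2],[0.03,0.01,-0.115,0,0,-0.1,-0.2],[0.07,0.02,-0.115,0,0,-0.2,-0.2],[0.115,0.035,-0.115,0,0,-0.3,-0.2],[0.16,0.05,-0.115,0,0,-0.336,-0.2],[0.21,0.06,-0.11,0,0,-0.336,-0.2],[0.25,0.065,-0.1,0,0,-0.336,-0.2],[0.2675,0.065,-0.0956,0,0,-0.336,-0.2]]'
python3 -m inch '[[0,0,0,0,0,0,-0.2],[0,0,0,0,0,0,-0.2],[0,0,0,0,0,0,-0.2]]'
python3 plan.py 0.596 0.184 0.028 6.4
python3 - <<'E'
from h import *
c=cam('wrist'); save(c,'w3')
E
```

```text
clock: 4.35
ee_pos: [0.5977, 0.1814, 0.1177]
eef_rot: [0.0, 0.999, 0.055, -0.0]
ft_force: [-0.8, -0.4, -0.8]
opening: 0.0636
clock: 4.65
ee_pos: [0.5943, 0.1845, 0.1192]
eef_rot: [-0.0, 0.998, 0.056, -0.0]
ft_force: [0.2, 0.6, -0.1]
opening: 0.0633
shift [0.0017 0.0007 0.0912] turn [-0.     0.001  0.001] | at [0.5943 0.1845 0.1192] yaw 6.5 F [ 0.2  0.6 -0.1] open 0.0633 t 4.65 j6 -0.01
```

View pics/w3.png

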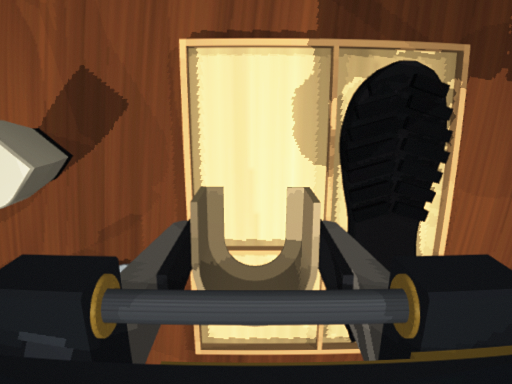

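Counter held upright between jaws over the long pocket, tray square to the picture. Lower and release partly.

```bash
python3 -m inch '[[0.002,0,0.03,0,0,0,-0.2],[0.002,0,0.06,0,0,0,-0.2],[0.002,0,0.08,0,0,0,-0.2],[0.002,0,0.087,0,0,0,-0.2],[0.002,0,0.091,0,0,0,-0.2],[0.002,0,0.091,0,0,0,-0.2],[0.002,0,0.091,0,0,0,-0.2]]'
python3 -m inch '[[0,0,0,0,0,0,0.6],[0,0,0,0,0,0,0.6],[0,0,0,0,0,0,0.6],[0,0,-0.02,0,0,0,0.6],[0,0,-0.06,0,0,0,0.6],[0,0,-0.1,0,0,0,0.6],[0,0,-0.1,0,0,0,0.8],[0,0,-0.1,0,0,0,1]]'
python3 plan.py 0.4537 -0.0755 0.1 -35
python3 - <<'E'
from h import *
c=cam('wrist'); save(c,'w4')
E
```

```text
clock: 5.4
ee_pos: [0.5985, 0.1843, 0.0297]
eef_rot: [-0.0, 0.998, 0.056, 0.001]
ft_force: [-0.4, -0.6, -1.0]
opening: 0.0634
clock: 6.2
ee_pos: [0.5982, 0.1841, 0.1294]
eef_rot: [-0.0, 0.998, 0.056, 0.001]
ft_force: [0.5, 0.8, -1.2]
opening: 0.0873
shift [-0.1727  0.2418  0.029 ] turn [-0.001 -0.002  0.723] | at [0.5982 0.1841 0.1294] yaw 6.4 F [ 0.5  0.8 -1.2] open 0.0873 t 6.2 j6 -0.01
```

View pics/w4.png

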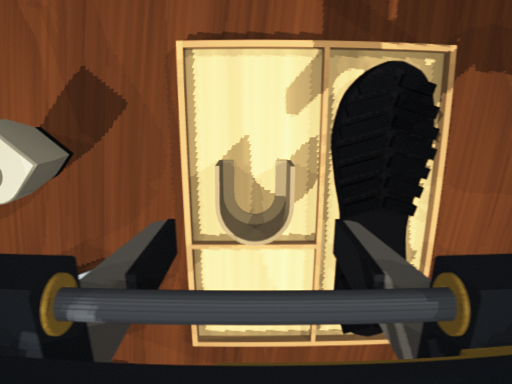

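```bash
python3 - <<'E'
from seg import *
c=cam('wrist'); P=cloud(c)
p=seg(P,.52,.66,.1,.25,.030,name='counter')
for q in (p,):
    h=cv2.convexHull(q[:,:2].astype(np.float32))[:,0]
    h=cv2.approxPolyDP(h[:,None],0.0025,True)[:,0]
    d=np.roll(h,-1,0)-h; L=np.linalg.norm(d,axis=1)
    for i in np.argsort(-L)[:2]: print(np.round(h[i],4),np.round(L[i],4),'normal yaw',np.round(np.degrees(np.arctan2(d[i,1],d[i,0]))-90,1))
def tb(x,y,c0=(.650,.1708),a=6.4):
    a=np.radians(a);dx,dy=x-c0[0],y-c0[1]; return np.round([dx*np.cos(a)+dy*np.sin(a),-dx*np.sin(a)+dy*np.cos(a)],4)
r=cv2.minAreaRect(p[:,:2].astype(np.float32)); print('tray frame',tb(*r[0]))
# tray walls from this view
w=seg(P,.5,.8,.0,.35,.009,.018,name='boot walls')
E
```

```text
counter n 10870 rect c [0.5982 0.1773] [0.1268 0.0626] 6.2 mean [0.5975 0.1858 0.1466] zq [0.0385 0.1611 0.1948]
[0.627  0.2119] 0.0593 normal yaw -263.8
[0.549  0.1654] 0.0455 normal yaw -113.1
tray frame [-0.0507  0.0122]
boot walls n 10529 rect c [0.6525 0.1706] [0.227  0.2812] 6.5 mean [0.6455 0.197  0.0137] zq [0.01   0.0142 0.0157]
```

```bash
python3 -m inch '[[-0.02,0.03,0,0,0,0.1,1],[-0.04,0.06,0,0,0,0.2,1],[-0.06,0.09,0,0,0,0.3,1],[-0.08,0.12,0,0,0,0.4,1],[-0.105,0.15,0,0,0,0.5,1],[-0.13,0.18,0,0,0,0.6,1],[-0.15,0.21,0,0,0,0.7,1],[-0.17,0.235,0.01,0,0,0.723,1],[-0.1727,0.2418,0.02,0,0,0.723,1],[-0.1727,0.2418,0.029,0,0,0.723,1]]'
python3 -m inch '[[0,0,0,0,0,0,1],[0,0,0,0,0,0,1],[0,0,0,0,0,0,1]]'
python3 - <<'E'
from seg import *
c=cam('wrist'); save(c,'w5'); P=cloud(c)
seg(P,.4,.5,-.12,-.02,.02,.045,name='tin')
E
python3 plan.py 0.4537 -0.0755 0.023 -35
```

```text
clock: 7.3
ee_pos: [0.4518, -0.0757, 0.0974]
eef_rot: [-0.0, 0.953, -0.302, -0.001]
ft_force: [0.3, -0.1, 0.7]
opening: 0.0916
clock: 7.6
ee_pos: [0.4534, -0.0748, 0.0994]
eef_rot: [-0.0, 0.954, -0.3, 0.0]
ft_force: [0.6, 0.4, 0.2]
opening: 0.0919
tin n 5070 rect c [ 0.4559 -0.0754] [0.0573 0.0572] 28.0 mean [ 0.4558 -0.0754  0.0294] zq [0.0264 0.0282 0.0347]
shift [0.0005 0.0004 0.0765] turn [-0.    -0.001  0.001] | at [ 0.4535 -0.0749  0.0995] yaw -34.9 F [-0.2 -0.7  0. ] open 0.0921 t 7.65 j6 0.18
```

View pics/w5.png

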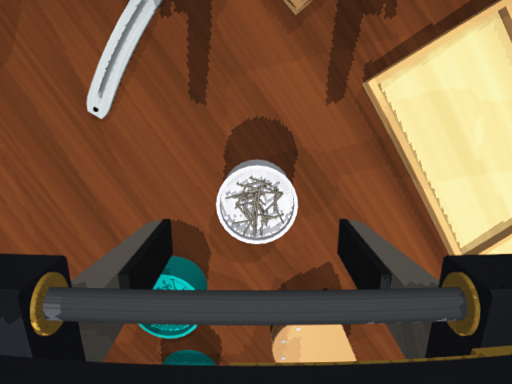

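Silver tin with nails at (258,200), centred between the jaws; turquoise ones stay clear of the fingers.

```bash
python3 -m inch '[[0.001,0,0.03,0,0,0,1],[0.001,0,0.055,0,0,0,1],[0.001,0,0.07,0,0,0,1],[0.001,0,0.0765,0,0,0,1],[0.001,0,0.0765,0,0,0,1],[0.001,0,0.0765,0,0,0,-0.3],[0.001,0,0.0765,0,0,0,-0.3],[0.001,0,0.0765,0,0,0,-0.3],[0.001,0,0.0765,0,0,0,-0.3],[0.001,0,0.0765,0,0,0,-0.3]]' 20
python3 -m inch '[[0,0,0,0,0,0,-0.3],[0,0,0,0,0,0,-0.3],[0,0,0,0,0,0,-0.3]]'
python3 plan.py 0.5874 0.2624 0.12 6.4
```

```text
clock: 8.65
ee_pos: [0.4539, -0.0762, 0.0231]
eef_rot: [0.0, 0.954, -0.301, 0.0]
ft_force: [-0.2, 1.3, 2.1]
opening: 0.0555
clock: 8.95
ee_pos: [0.4539, -0.0762, 0.023]
eef_rot: [0.0, 0.954, -0.301, 0.0]
ft_force: [-1.3, 1.0, 3.9]
opening: 0.0554
shift [-0.0849 -0.354  -0.097 ] turn [ 0.    -0.    -0.723] | at [ 0.4539 -0.0762  0.023 ] yaw -35.0 F [-1.3  1.   3.9] open 0.0554 t 8.95 j6 0.18
```

```bash
python3 -m inch '[[0,0,-0.02,0,0,0,-0.3],[0,0,-0.06,0,0,0,-0.3],[0,-0.01,-0.1,0,0,0,-0.3],[-0.01,-0.04,-0.11,0,0,-0.1,-0.3],[-0.02,-0.08,-0.11,0,0,-0.2,-0.3],[-0.03,-0.12,-0.11,0,0,-0.3,-0.3],[-0.04,-0.165,-0.11,0,0,-0.4,-0.3],[-0.05,-0.21,-0.11,0,0,-0.5,-0.3],[-0.06,-0.255,-0.11,0,0,-0.6,-0.3],[-0.07,-0.3,-0.11,0,0,-0.7,-0.3]]'
python3 plan.py 0.5874 0.2624 0.12 6.4
```

```text
clock: 9.95
ee_pos: [0.5682, 0.2116, 0.1316]
eef_rot: [0.0, 0.999, 0.047, -0.001]
ft_force: [1.1, -0.9, -1.2]
opening: 0.0557
shift [ 0.0239 -0.0488  0.0116] turn [ 0.     0.002 -0.018] | at [0.5682 0.2116 0.1316] yaw 5.3 F [ 1.1 -0.9 -1.2] open 0.0557 t 9.95 j6 0.06
```

```bash
python3 -m inch '[[0.02,-0.03,0.01,0,0,-0.02,-0.3],[0.022,-0.048,0.0116,0,0,-0.02,-0.3],[0.022,-0.048,0.0116,0,0,-0.02,-0.3],[0.022,-0.048,0.0116,0,0,-0.02,-0.3],[0.022,-0.048,0.0116,0,0,-0.02,-0.3]]'
python3 plan.py 0.5874 0.2624 0.027 6.4
python3 - <<'E'
from h import *
c=cam('wrist'); save(c,'w6')
E
```

```text
clock: 10.45
ee_pos: [0.5858, 0.2583, 0.1211]
eef_rot: [0.0, 0.999, 0.054, -0.0]
ft_force: [0.1, -0.2, -0.7]
opening: 0.0558
shift [ 0.0021 -0.004   0.0941] turn [ 0.     0.    -0.004] | at [0.5858 0.2583 0.1211] yaw 6.2 F [ 0.1 -0.2 -0.7] open 0.0558 t 10.45 j6 0.12
```

View pics/w6.png

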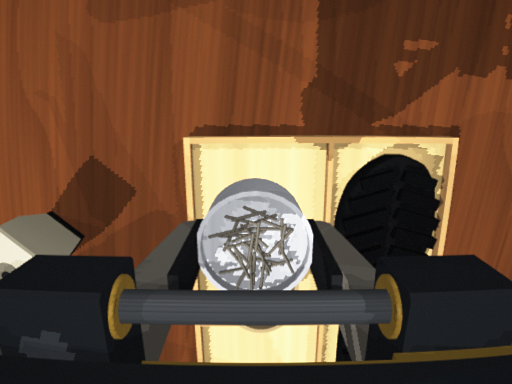

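Tin held upright over the far end of the long pocket. Lower and release.

```bash
python3 -m inch '[[0.002,-0.004,0.03,0,0,0,-0.3],[0.002,-0.004,0.06,0,0,0,-0.3],[0.002,-0.004,0.08,0,0,0,-0.3],[0.002,-0.004,0.09,0,0,0,-0.3],[0.002,-0.004,0.0938,0,0,0,-0.3],[0.002,-0.004,0.0938,0,0,0,-0.3],[0.002,-0.004,0.0938,0,0,0,-0.3]]'
python3 -m inch '[[0,0,0,0,0,0,0.45],[0,0,0,0,0,0,0.45],[0,0,0,0,0,0,0.45],[0,0,-0.02,0,0,0,0.45],[0,0,-0.06,0,0,0,0.45],[0,0,-0.1,0,0,0,0.45],[0,0,-0.12,0,0,0,0.8],[0,0,-0.12,0,0,0,1]]'
python3 plan.py 0.4078 0.1902 0.12 -33.2
python3 - <<'E'
from h import *
c=cam('wrist'); save(c,'w7')
E
```

```text
clock: 11.2
ee_pos: [0.5889, 0.2638, 0.0288]
eef_rot: [-0.0, 0.999, 0.054, 0.001]
ft_force: [-0.5, -0.5, -1.4]
opening: 0.0557
clock: 12.0
ee_pos: [0.5904, 0.2645, 0.1521]
eef_rot: [-0.001, 0.999, 0.055, 0.004]
ft_force: [0.4, -0.4, -0.1]
opening: 0.0805
shift [-0.1898  0.054   0.0304] turn [-0.004 -0.008  0.689] | at [0.5904 0.2645 0.1521] yaw 6.3 F [ 0.4 -0.4 -0.1] open 0.0805 t 12.0 j6 0.13
```

View pics/w7.png

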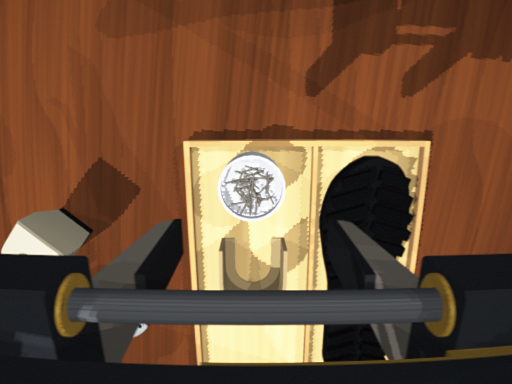

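Tin (252,186) and counter (253,262) side by side in the long pocket. Next the tall heel.

```bash
python3 -m inch '[[-0.03,0.01,0,0,0,0.1,1],[-0.06,0.02,0,0,0,0.2,1],[-0.09,0.03,0,0,0,0.3,1],[-0.12,0.04,0,0,0,0.4,1],[-0.15,0.045,0,0,0,0.5,1],[-0.175,0.049,0,0,0,0.6,1],[-0.186,0.0495,0.01,0,0,0.689,1],[-0.186,0.0495,0.03,0,0,0.689,1],[-0.186,0.0495,0.03,0,0,0.689,1],[-0.186,0.0495,0.03,0,0,0.689,1]]'
python3 -m inch '[[0,0,0,0,0,0,1],[0,0,0,0,0,0,1]]'
python3 - <<'E'
from seg import *
c=cam('wrist'); save(c,'w8'); P=cloud(c)
e=seg(P,.36,.46,.13,.25,.062,.075,name='tall')
h=cv2.convexHull(e[:,:2].astype(np.float32)); h=cv2.approxPolyDP(h,0.0025,True)[:,0]
d=np.roll(h,-1,0)-h; L=np.linalg.norm(d,axis=1); i=L.argmax(); print(L[i],np.degrees(np.arctan2(d[i,1],d[i,0]))-90)
E
python3 plan.py 0.4111 0.1952 0.059 -33.2
```

```text
clock: 13.05
ee_pos: [0.407, 0.1941, 0.116]
eef_rot: [0.001, 0.958, -0.286, -0.001]
ft_force: [-0.0, 0.3, -0.2]
opening: 0.0917
clock: 13.25
ee_pos: [0.4088, 0.1944, 0.1179]
eef_rot: [-0.0, 0.958, -0.286, 0.0]
ft_force: [-0.0, 0.1, 0.3]
opening: 0.0917
tall n 5058 rect c [0.4077 0.1903] [0.0525 0.0502] 56.5 mean [0.4099 0.1935 0.0683] zq [0.0668 0.0684 0.0695]
0.049835958 56.920975
shift [ 0.0015 -0.0019  0.0589] turn [-0.001 -0.001 -0.   ] | at [0.4087 0.1944 0.1179] yaw -33.2 F [0.1 0.1 1.1] open 0.0919 t 13.3 j6 0.76
```

View pics/w8.png

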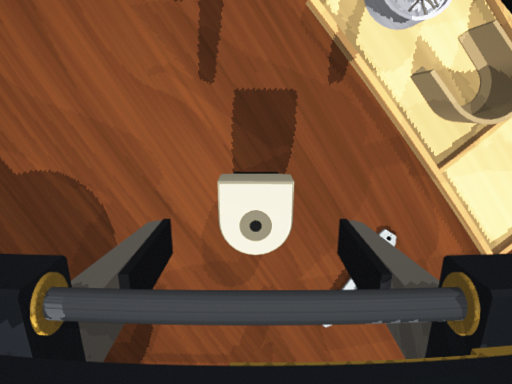

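```bash
python3 -m inch '[[0.0015,-0.001,0.03,0,0,0,1],[0.0015,-0.001,0.05,0,0,0,1],[0.0015,-0.001,0.058,0,0,0,1],[0.0015,-0.001,0.058,0,0,0,1],[0.0015,-0.001,0.058,0,0,0,-0.4],[0.0015,-0.001,0.058,0,0,0,-0.4],[0.0015,-0.001,0.058,0,0,0,-0.4],[0.0015,-0.001,0.058,0,0,0,-0.4],[0.0015,-0.001,0.058,0,0,0,-0.4],[0.0015,-0.001,0.058,0,0,0,-0.4]]' 25
python3 -m inch '[[0,0,0,0,0,0,-0.4],[0,0,0,0,0,0,-0.4]]'
python3 plan.py 0.625 -0.278 0.14 -90
```

```text
clock: 14.3
ee_pos: [0.4101, 0.1944, 0.0595]
eef_rot: [-0.0, 0.958, -0.286, 0.0]
ft_force: [0.1, 0.6, 0.9]
opening: 0.0499
clock: 14.5
ee_pos: [0.4101, 0.1944, 0.0595]
eef_rot: [-0.0, 0.958, -0.286, 0.0]
ft_force: [-0.0, -0.1, 2.4]
opening: 0.0494
shift [ 0.4387  0.2773 -0.0805] turn [-0.    -0.     0.991] | at [0.4101 0.1944 0.0595] yaw -33.2 F [-0.  -0.1  2.4] open 0.0494 t 14.5 j6 0.76
```

```bash
python3 -m inch '[[0,0,-0.02,0,0,0,-0.4],[0,0,-0.05,0,0,0,-0.4],[0.02,0.01,-0.08,0,0,0.1,-0.4],[0.055,0.03,-0.085,0,0,0.22,-0.4],[0.095,0.055,-0.085,0,0,0.34,-0.4],[0.135,0.08,-0.085,0,0,0.46,-0.4],[0.175,0.105,-0.085,0,0,0.58,-0.4],[0.215,0.13,-0.085,0,0,0.7,-0.4],[0.255,0.155,-0.085,0,0,0.82,-0.4],[0.295,0.18,-0.085,0,0,0.94,-0.4]]'
python3 -m inch '[[0.02,0.035,0,0,0,0.05,-0.4],[0.03,0.07,0,0,0,0.05,-0.4],[0.04,0.11,0,0,0,0.05,-0.4],[0.05,0.145,0,0,0,0.05,-0.4],[0.05,0.16,0,0,0,0.05,-0.4],[0.05,0.16,0,0,0,0.05,-0.4]]'
python3 plan.py 0.6237 -0.278 0.14 -90
```

```text
clock: 15.5
ee_pos: [0.5583, -0.1198, 0.1438]
eef_rot: [0.0, 0.723, -0.691, -0.0]
ft_force: [0.2, 0.2, -1.0]
opening: 0.0496
clock: 16.1
ee_pos: [0.3992, -0.176, 0.1438]
eef_rot: [-0.0, -0.707, 0.708, 0.001]
ft_force: [0.7, 0.5, -0.5]
opening: 0.0496
shift [ 0.1017 -0.2247  0.0035] turn [ 0.001  0.001 -0.001] | at [ 0.3992 -0.176   0.1438] yaw -90.1 F [ 0.7  0.5 -0.5] open 0.0496 t 16.1 j6 0.88
```

I used the wrong axis sign for the second leg (harmless, in the air); correcting.

```bash
python3 -m inch '[[0.015,-0.03,0,0,0,0,-0.4],[0.03,-0.07,0,0,0,0,-0.4],[0.05,-0.11,0,0,0,0,-0.4],[0.07,-0.15,0,0,0,0,-0.4],[0.09,-0.19,0,0,0,0,-0.4],[0.1,-0.215,0,0,0,0,-0.4],[0.102,-0.225,0,0,0,0,-0.4],[0.102,-0.225,0,0,0,0,-0.4],[0.102,-0.225,0,0,0,0,-0.4],[0.102,-0.225,0,0,0,0,-0.4]]'
python3 plan.py 0.6237 -0.278 0.0635 -90
python3 - <<'E'
from h import *
c=cam('wrist'); save(c,'w9')
E
```

```text
clock: 17.1
ee_pos: [0.6255, -0.2772, 0.144]
eef_rot: [0.0, 0.707, -0.707, -0.0]
ft_force: [-0.3, 0.5, -0.6]
opening: 0.05
shift [0.0008 0.0017 0.0805] turn [0.001 0.    0.001] | at [ 0.6255 -0.2772  0.144 ] yaw -89.9 F [-0.3  0.5 -0.6] open 0.05 t 17.1 j6 0.98
```

View pics/w9.png

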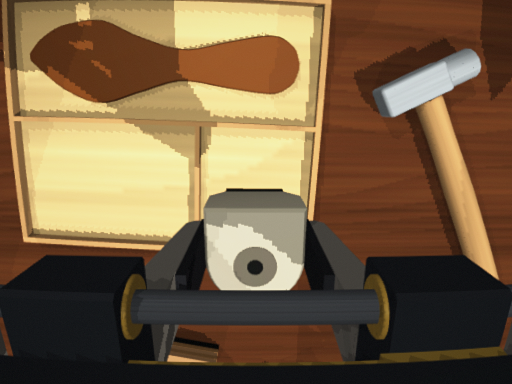

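Heel held upright at the square pocket (rib seen at column 195, right wall ~315), hammer clear.

```bash
python3 -m inch '[[0.001,0.002,0.03,0,0,0,-0.4],[0.001,0.002,0.055,0,0,0,-0.4],[0.001,0.002,0.07,0,0,0,-0.4],[0.001,0.002,0.077,0,0,0,-0.4],[0.001,0.002,0.08,0,0,0,-0.4],[0.001,0.002,0.08,0,0,0,-0.4],[0.001,0.002,0.08,0,0,0,-0.4],[0.001,0.002,0.08,0,0,0,-0.4]]'
python3 -m inch '[[0,0,0,0,0,0,0.4],[0,0,0,0,0,0,0.6],[0,0,0,0,0,0,0.6],[0,0,-0.02,0,0,0,0.6],[0,0,-0.06,0,0,0,0.6],[0,0,-0.09,0,0,0,0.8],[0,0,-0.09,0,0,0,1],[0,0,-0.09,0,0,0,1]]'
python3 - <<'E'
from seg import *
c=cam('wrist'); save(c,'w10'); P=cloud(c)
e=seg(P,.55,.68,-.34,-.22,.062,.085,name='tall')
E
python3 plan.py 0.4181 -0.2031 0.12 -90
```

```text
clock: 17.95
ee_pos: [0.6246, -0.2793, 0.0656]
eef_rot: [-0.0, 0.707, -0.707, 0.001]
ft_force: [0.8, 0.4, -0.7]
opening: 0.0501
clock: 18.75
ee_pos: [0.6242, -0.2791, 0.1551]
eef_rot: [-0.0, 0.707, -0.707, 0.001]
ft_force: [-0.5, -0.3, -0.3]
opening: 0.092
tall n 3941 rect c [ 0.6214 -0.2793] [0.05   0.0521] 89.8 mean [ 0.6253 -0.2794  0.0721] zq [0.0704 0.0723 0.0735]
shift [-0.0755  0.2052  0.0337] turn [0.001 0.001 0.001] | at [ 0.6234 -0.2785  0.1534] yaw -90.0 F [-0.1 -0.2 -0.7] open 0.0921 t 18.8 j6 0.97
```

View pics/w10.png

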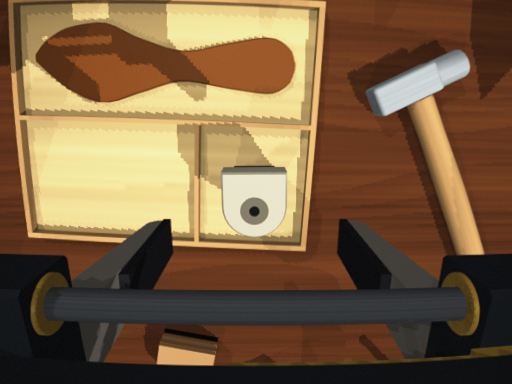

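Tall heel in the square pocket, top at z 0.072 (so resting on the floor), level. Now the low heel.

```bash
python3 -m inch '[[-0.01,0.03,0,0,0,0.05,1],[-0.025,0.07,0,0,0,0.1,1],[-0.04,0.11,0,0,0,0.15,1],[-0.055,0.15,0,0,0,0.2,1],[-0.07,0.185,0,0,0,0.21,1],[-0.0755,0.202,0.01,0,0,0.21,1],[-0.0755,0.204,0.03,0,0,0.21,1],[-0.0755,0.204,0.04,0,0,0.21,1],[-0.0755,0.204,0.04,0,0,0.21,1],[-0.0755,0.204,0.04,0,0,0.21,1]]'
python3 -m inch '[[0,0,0,0,0,0,1],[0,0,0,0,0,0,1]]'
python3 - <<'E'
from seg import *
c=cam('wrist'); save(c,'w11'); P=cloud(c)
e=seg(P,.37,.47,-.26,-.15,.022,.035,name='low')
h=cv2.convexHull(e[:,:2].astype(np.float32)); h=cv2.approxPolyDP(h,0.0025,True)[:,0]
d=np.roll(h,-1,0)-h; L=np.linalg.norm(d,axis=1); i=L.argmax(); print(L[i],np.degrees(np.arctan2(d[i,1],d[i,0]))-90)
E
python3 plan.py 0.4181 -0.2031 0.023 -102
```

```text
clock: 19.8
ee_pos: [0.4199, -0.2034, 0.114]
eef_rot: [-0.0, -0.629, 0.777, 0.001]
ft_force: [0.7, -0.4, 0.5]
opening: 0.0921
clock: 20.0
ee_pos: [0.4204, -0.2039, 0.115]
eef_rot: [0.0, -0.629, 0.777, -0.001]
ft_force: [-0.6, -0.1, 0.7]
opening: 0.0921
low n 5592 rect c [ 0.421  -0.2034] [0.0591 0.0636] 78.9 mean [ 0.4249 -0.2043  0.0283] zq [0.0271 0.0284 0.0295]
0.058763407 -11.08725
shift [-0.0003  0.0024  0.0919] turn [-0.001 -0.001  0.   ] | at [ 0.4203 -0.2038  0.1149] yaw -102.0 F [-0.  -0.1 -0.7] open 0.0919 t 20.05 j6 1.07
```

View pics/w11.png

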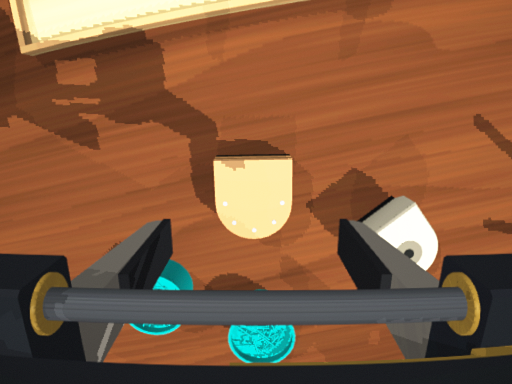

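Low heel (253,195) aligned; mid heel is right of the right finger but ~20+ mm clear. Narrow the jaws slightly for margin.

```bash
python3 -m inch '[[0,-0.0055,0.02,0,0,-0.017,0.75],[0,-0.0055,0.05,0,0,-0.017,0.75],[0,-0.0055,0.075,0,0,-0.017,0.75],[0,-0.0055,0.088,0,0,-0.017,0.75],[0,-0.0055,0.092,0,0,-0.017,0.75],[0,-0.0055,0.092,0,0,-0.017,0.75],[0,-0.0055,0.092,0,0,-0.017,-0.2],[0,-0.0055,0.092,0,0,-0.017,-0.2],[0,-0.0055,0.092,0,0,-0.017,-0.2],[0,-0.0055,0.092,0,0,-0.017,-0.2]]' 25
python3 -m inch '[[0,0,0,0,0,0,-0.2],[0,0,0,0,0,0,-0.2],[0,0,0,0,0,0,-0.2]]'
python3 plan.py 0.6135 0.081 0.13 -83.6
```

```text
clock: 21.05
ee_pos: [0.4259, -0.2051, 0.0233]
eef_rot: [0.0, -0.636, 0.772, -0.001]
ft_force: [0.2, 0.7, 5.9]
opening: 0.0597
clock: 21.35
ee_pos: [0.4258, -0.2051, 0.0232]
eef_rot: [0.0, -0.636, 0.772, -0.001]
ft_force: [-1.1, 1.0, 6.0]
opening: 0.0598
shift [-0.3166 -0.1297 -0.1068] turn [-0.001 -0.001 -0.304] | at [ 0.4258 -0.2051  0.0232] yaw -101.0 F [-1.1  1.   6. ] open 0.0598 t 21.35 j6 1.06
```

```bash
python3 -m inch '[[0,0,-0.02,0,0,0,-0.2],[0,0,-0.06,0,0,0,-0.2],[-0.015,-0.005,-0.1,0,0,0,-0.2],[-0.05,-0.02,-0.107,0,0,-0.06,-0.2],[-0.09,-0.035,-0.107,0,0,-0.12,-0.2],[-0.13,-0.05,-0.107,0,0,-0.18,-0.2],[-0.17,-0.07,-0.107,0,0,-0.24,-0.2],[-0.21,-0.085,-0.107,0,0,-0.304,-0.2],[-0.25,-0.1,-0.107,0,0,-0.304,-0.2],[-0.29,-0.12,-0.107,0,0,-0.304,-0.2]]'
python3 plan.py 0.6135 0.081 0.13 -83.6
```

```text
clock: 22.35
ee_pos: [0.5984, 0.059, 0.1288]
eef_rot: [0.0, 0.746, -0.666, -0.0]
ft_force: [0.2, -0.9, -1.0]
opening: 0.0595
shift [-0.0202 -0.0175 -0.0012] turn [0.001 0.    0.   ] | at [0.5984 0.059  0.1288] yaw -83.6 F [ 0.2 -0.9 -1. ] open 0.0595 t 22.35 j6 1.36
```

```bash
python3 -m inch '[[-0.02,-0.0175,0,0,0,0,-0.2],[-0.02,-0.0175,0,0,0,0,-0.2],[-0.02,-0.0175,0,0,0,0,-0.2],[-0.02,-0.0175,0,0,0,0,-0.2],[-0.02,-0.0175,0,0,0,0,-0.2]]'
python3 plan.py 0.6135 0.081 0.0272 -83.6
python3 - <<'E'
from h import *
c=cam('wrist'); save(c,'w12')
E
```

```text
clock: 22.85
ee_pos: [0.613, 0.0778, 0.1292]
eef_rot: [0.0, 0.745, -0.667, -0.0]
ft_force: [-0.8, 0.3, -1.4]
opening: 0.0596
shift [-0.0031 -0.001   0.102 ] turn [ 0.001 -0.    -0.001] | at [0.613  0.0778 0.1292] yaw -83.7 F [-0.8  0.3 -1.4] open 0.0596 t 22.85 j6 1.39
```

View pics/w12.png

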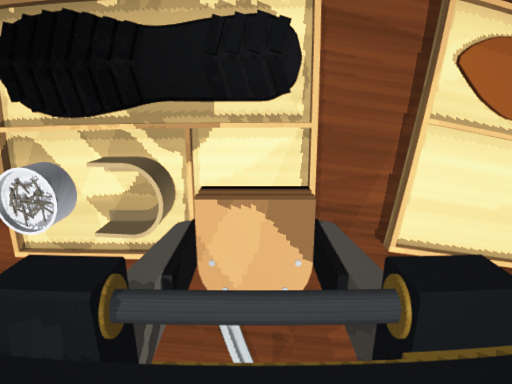

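```bash
python3 -m inch '[[-0.002,-0.001,0.03,0,0,0,-0.2],[-0.002,-0.001,0.06,0,0,0,-0.2],[-0.002,-0.001,0.08,0,0,0,-0.2],[-0.002,-0.001,0.094,0,0,0,-0.2],[-0.002,-0.001,0.099,0,0,0,-0.2],[-0.002,-0.001,0.102,0,0,0,-0.2],[-0.002,-0.001,0.102,0,0,0,-0.2],[-0.002,-0.001,0.102,0,0,0,-0.2]]'
python3 plan.py 0.6135 0.081 0.0272 -83.6
```

```text
clock: 23.7
ee_pos: [0.6152, 0.081, 0.0285]
eef_rot: [-0.001, 0.746, -0.667, 0.001]
ft_force: [0.5, 0.3, 0.3]
opening: 0.0596
shift [-0.0002  0.0017  0.0013] turn [-0.002 -0.     0.   ] | at [0.6152 0.081  0.0285] yaw -83.6 F [0.5 0.3 0.3] open 0.0596 t 23.7 j6 1.4
```

```bash
python3 -m inch '[[0,0.001,0.001,0,0,0,-0.2],[0,0.001,0.001,0,0,0,0.5],[0,0.001,0.001,0,0,0,0.5],[0,0.001,0.001,0,0,0,0.5],[0,0.001,-0.02,0,0,0,0.5],[0,0.001,-0.06,0,0,0,0.5],[0,0.001,-0.1,0,0,0,0.5],[0,0.001,-0.12,0,0,0,0.5],[0,0.001,-0.12,0,0,0,0.5],[0,0.001,-0.12,0,0,0,0.5]]'
python3 - <<'E'
from seg import *
c=cam('wrist'); save(c,'w13'); P=cloud(c)
e=seg(P,.55,.68,.03,.125,.026,.04,name='low')
E
python3 plan.py 0.4404 0.0714 0.12 -65
```

```text
clock: 24.7
ee_pos: [0.613, 0.0809, 0.1466]
eef_rot: [0.0, 0.746, -0.666, -0.0]
ft_force: [-1.8, 0.2, -0.3]
opening: 0.0685
low n 4533 rect c [0.6085 0.0793] [0.0638 0.0594] 6.2 mean [0.6126 0.0798 0.0323] zq [0.0311 0.0323 0.0335]
shift [-0.0096  0.1717  0.0259] turn [ 0.003  0.001 -0.325] | at [0.6122 0.081  0.1454] yaw -83.6 F [ 0.1 -0.4  0.9] open 0.0691 t 24.75 j6 1.4
```

View pics/w13.png

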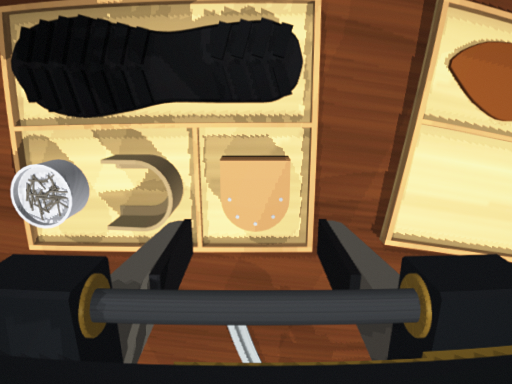

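Low heel in the square pocket, level, top at 0.032. Now the shank.

```bash
python3 -m inch '[[0,0.03,0,0,0,-0.08,0.4],[0,0.07,0,0,0,-0.16,0.2],[-0.005,0.11,0,0,0,-0.24,0],[-0.0096,0.15,0.01,0,0,-0.325,0],[-0.0096,0.17,0.025,0,0,-0.325,0],[-0.0096,0.1717,0.03,0,0,-0.325,0],[-0.0096,0.1717,0.03,0,0,-0.325,0],[-0.0096,0.1717,0.03,0,0,-0.325,0],[-0.0096,0.1717,0.03,0,0,-0.325,0]]'
python3 - <<'E'
from seg import *
c=cam('wrist'); save(c,'w14'); P=cloud(c)
e=seg(P,.37,.52,.01,.13,.005,.022,name='shank')
E
python3 plan.py 0.4404 0.0714 0.014 -65.1
```

```text
clock: 25.65
ee_pos: [0.4431, 0.0712, 0.1179]
eef_rot: [-0.0, 0.843, -0.537, 0.001]
ft_force: [-0.1, -1.5, 0.4]
opening: 0.0461
shank n 2579 rect c [0.4402 0.0715] [0.1097 0.0179] 24.5 mean [0.4435 0.0731 0.0117] zq [0.0062 0.0124 0.0156]
shift [-0.0013  0.0024  0.1039] turn [-0.001 -0.001  0.002] | at [0.443  0.0712 0.1179] yaw -65.0 F [-0.1  0.4  0.2] open 0.0462 t 25.7 j6 1.02
```

View pics/w14.png

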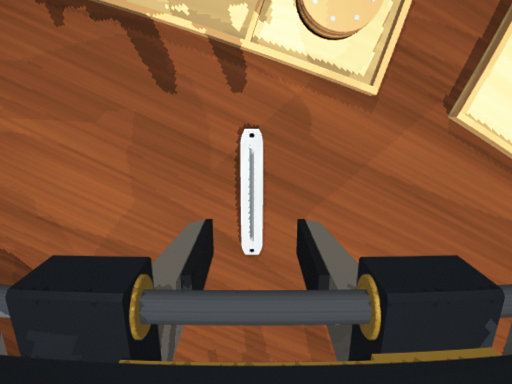

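Shank at (252,192) lies along the tool's y, centred. Descend slowly and grip.

```bash
python3 -m inch '[[-0.001,0.002,0.03,0,0,0,0],[-0.001,0.002,0.06,0,0,0,0],[-0.001,0.002,0.085,0,0,0,0],[-0.001,0.002,0.096,0,0,0,0],[-0.001,0.002,0.101,0,0,0,0],[-0.001,0.002,0.103,0,0,0,0],[-0.001,0.002,0.103,0,0,0,0],[-0.001,0.002,0.103,0,0,0,0]]'
python3 plan.py 0.4404 0.0714 0.014 -65.1
```

```text
clock: 26.5
ee_pos: [0.4404, 0.0713, 0.0154]
eef_rot: [-0.0, 0.844, -0.537, 0.001]
ft_force: [-0.3, 0.1, 0.4]
opening: 0.0457
shift [-0.0001 -0.      0.0014] turn [-0.002 -0.001  0.002] | at [0.4404 0.0713 0.0154] yaw -65.0 F [-0.3  0.1  0.4] open 0.0457 t 26.5 j6 1.02
```

```bash
python3 -m inch '[[0,0,0.001,0,0,0,-0.5],[0,0,0.001,0,0,0,-1],[0,0,0.001,0,0,0,-1],[0,0,0.001,0,0,0,-1],[0,0,0.001,0,0,0,-1],[0,0,0.001,0,0,0,-1],[0,0,0.001,0,0,0,-1]]' 25
python3 plan.py 0.6249 -0.1412 0.11 -2.5
```

```text
clock: 27.2
ee_pos: [0.4394, 0.0714, 0.0134]
eef_rot: [-0.0, 0.844, -0.537, 0.0]
ft_force: [-0.8, 0.1, 1.4]
opening: 0.0175
shift [ 0.2711 -0.0782 -0.0966] turn [-0.   -0.   -1.09] | at [0.4394 0.0714 0.0134] yaw -65.0 F [-0.8  0.1  1.4] open 0.0175 t 27.2 j6 1.02
```

```bash
python3 -m inch '[[0,0,-0.02,0,0,0,-1],[0,0,-0.06,0,0,0,-1],[0.01,0,-0.095,0,0,-0.1,-1],[0.04,-0.01,-0.1,0,0,-0.22,-1],[0.08,-0.02,-0.1,0,0,-0.35,-1],[0.12,-0.035,-0.1,0,0,-0.48,-1],[0.16,-0.045,-0.1,0,0,-0.61,-1],[0.2,-0.055,-0.1,0,0,-0.74,-1],[0.235,-0.065,-0.1,0,0,-0.87,-1],[0.265,-0.075,-0.1,0,0,-1.0,-1]]'
python3 -m inch '[[0,0,0,0,0,-0.09,-1],[0,0,0,0,0,-0.09,-1],[0,0,0,0,0,-0.09,-1],[0,0,0,0,0,-0.09,-1]]'
python3 plan.py 0.6249 -0.1412 0.0185 -2.5
python3 - <<'E'
from h import *
c=cam('wrist'); save(c,'w15')
E
```

```text
clock: 28.2
ee_pos: [0.6202, -0.1387, 0.1128]
eef_rot: [-0.0, 0.998, -0.065, -0.0]
ft_force: [0.8, -0.2, -0.5]
opening: 0.017
clock: 28.6
ee_pos: [0.619, -0.1364, 0.1131]
eef_rot: [-0.0, 1.0, -0.022, -0.0]
ft_force: [-0.3, -0.7, -0.7]
opening: 0.0173
shift [0.0062 0.0046 0.0946] turn [-0.     0.001 -0.001] | at [ 0.619  -0.1364  0.1131] yaw -2.6 F [-0.3 -0.7 -0.7] open 0.0173 t 28.6 j6 -0.36
```

View pics/w15.png

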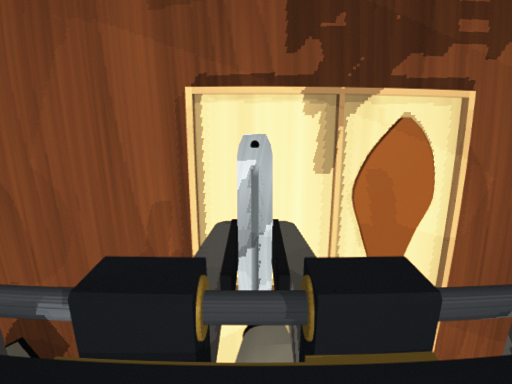

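Shank held level (tip at (255,145)), centred over the long pocket. Lower.

```bash
python3 -m inch '[[0.006,0.0045,0.03,0,0,0,-1],[0.006,0.0045,0.06,0,0,0,-1],[0.006,0.0045,0.08,0,0,0,-1],[0.006,0.0045,0.09,0,0,0,-1],[0.006,0.0045,0.094,0,0,0,-1],[0.006,0.0045,0.0955,0,0,0,-1],[0.006,0.0045,0.0955,0,0,0,-1],[0.006,0.0045,0.0955,0,0,0,-1]]'
python3 plan.py 0.6249 -0.1412 0.0175 -2.5
```

```text
clock: 29.45
ee_pos: [0.6261, -0.1421, 0.0191]
eef_rot: [0.0, 1.0, -0.022, 0.001]
ft_force: [0.9, -0.7, 0.4]
opening: 0.0174
shift [-0.0013 -0.0008  0.0016] turn [ 0.001 -0.002 -0.   ] | at [ 0.6261 -0.1421  0.0191] yaw -2.5 F [ 0.9 -0.7  0.4] open 0.0174 t 29.45 j6 -0.37
```

```bash
python3 -m inch '[[0,0,0.0015,0,0,0,-1],[0,0,0.0015,0,0,0,-1],[0,0,0.0015,0,0,0,-0.4],[0,0,0.0015,0,0,0,-0.2],[0,0,0.0015,0,0,0,-0.2],[0,0,-0.02,0,0,0,-0.2],[0,0,-0.06,0,0,0,-0.2],[0,0,-0.11,0,0,0,-0.2],[0,0,-0.15,0,0,0,-0.2],[0,0.0,-0.18,0,0,0,-0.2]]'
python3 -m inch '[[-0.04,0,0,0,0,0,0],[-0.08,0,0,0,0,0,0],[-0.12,0,-0.03,0,0,0,0],[-0.17,0,-0.05,0,0,0,0],[-0.22,0,-0.05,0,0,0,0],[-0.27,0,-0.05,0,0,0,0],[-0.27,0,-0.05,0,0,0,0],[-0.27,0,-0.05,0,0,0,0]]'
python3 - <<'E'
from seg import *
c=cam('wrist'); save(c,'w16'); Pw=cloud(c)
c=cam('top'); save(c,'top2'); P=cloud(c)
big=cv2.resize(c['frame'][80:280,80:440],None,fx=2.2,fy=2.2,interpolation=cv2.INTER_CUBIC)
cv2.imwrite('pics/top2big.png',big[...,::-1])
c2=cam('scene'); save(c2,'scene2')
def t(r,c0,a):
    a=np.radians(a);dx,dy=r[0]-c0[0],r[1]-c0[1]; return np.round([dx*np.cos(a)+dy*np.sin(a),-dx*np.sin(a)+dy*np.cos(a)],4)
b=((.650,.1708),6.4); k=((.6745,-.1955),-2.5)
for nm,box,z0,z1,fr in (('counter',(.54,.63,.13,.225),.026,.05,b),('tin',(.54,.63,.225,.30),.02,.05,b),('low',(.565,.65,.04,.12),.025,.05,b),('tall',(.57,.67,-.32,-.23),.05,.09,k),('shank',(.58,.66,-.21,-.07),.009,.03,k),('mid',(.3,.42,-.36,-.25),.03,.06,None)):
    p=seg(P,*box,z0,z1,name=nm); r=cv2.minAreaRect(p[:,:2].astype(np.float32))
    A=np.c_[p[:,:2],np.ones(len(p))]; 
    if fr: print('   tray',t(r[0],*fr))
    if nm in('low','tall'): 
        q=p[p[:,2]>np.median(p[:,2])-.004]; s=np.linalg.lstsq(np.c_[q[:,:2],np.ones(len(q))],q[:,2],rcond=None)[0]; print('   tilt deg',np.round(np.degrees(s[:2]),1))
E
```

```text
clock: 30.45
ee_pos: [0.626, -0.142, 0.2012]
eef_rot: [0.001, 1.0, -0.022, 0.002]
ft_force: [-0.3, -0.6, 0.0]
opening: 0.0364
clock: 31.25
ee_pos: [0.3551, -0.13, 0.2481]
eef_rot: [0.001, 1.0, -0.023, 0.001]
ft_force: [-0.4, 0.2, 0.1]
opening: 0.0461
counter n 105 rect c [0.5968 0.1769] [0.0634 0.0612] 6.8 mean [0.5962 0.1717 0.0374] zq [0.0285 0.038  0.0457]
   tray [-0.0522  0.012 ]
tin n 277 rect c [0.5858 0.2644] [0.0558 0.0548] 4.2 mean [0.5863 0.2645 0.032 ] zq [0.0259 0.0317 0.0384]
   tray [-0.0534  0.1002]
low n 329 rect c [0.6062 0.0783] [0.0642 0.0596] 7.7 mean [0.6077 0.0787 0.0314] zq [0.0276 0.0315 0.0348]
   tray [-0.0539 -0.087 ]
   tilt deg [0.1 0.4]
tall n 285 rect c [ 0.6177 -0.2785] [0.0498 0.0523] 88.9 mean [ 0.6184 -0.2769  0.0697] zq [0.0566 0.0709 0.0742]
   tray [-0.0531 -0.0854]
   tilt deg [-0.3 -0.4]
shank n 170 rect c [ 0.6358 -0.1428] [0.1159 0.0775] 71.8 mean [ 0.623  -0.1432  0.0147] zq [0.01   0.0145 0.02  ]
   tray [-0.0409  0.0509]seg.py:6: RuntimeWarning: Mean of empty slice.
  print(name,'n',m.sum(),'rect c',np.round(r[0],4),np.round(r[1],4),round(r[2],1),'mean',np.round(p.mean(0),4),'zq',np.round(np.percentile(p[:,2],[5,50,95]),4))
  ret = um.true_divide(
Traceback (most recent call last):
  File "seg.py", line 6, in seg
    print(name,'n',m.sum(),'rect c',np.round(r[0],4),np.round(r[1],4),round(r[2],1),'mean',np.round(p.mean(0),4),'zq',np.round(np.percentile(p[:,2],[5,50,95]),4))
                                                                                                                               ~~~~~~~~~~~~~^^^^^^^^^^^^^^^^^^
IndexError: index -1 is out of bounds for axis 0 with size 0
```

View pics/top2big.png

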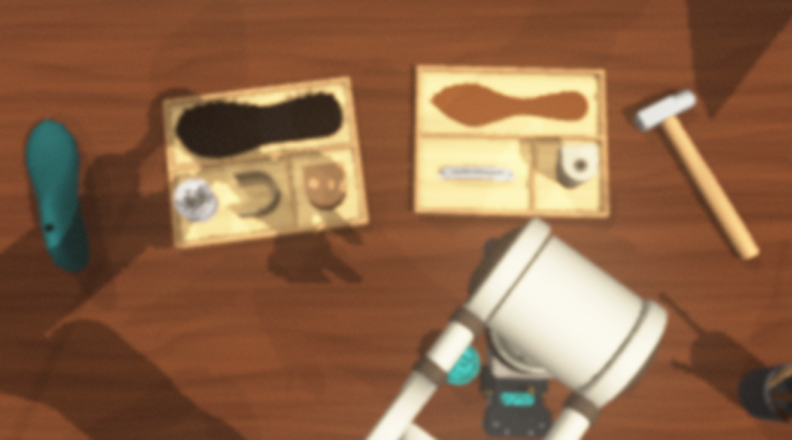

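View pics/w16.png

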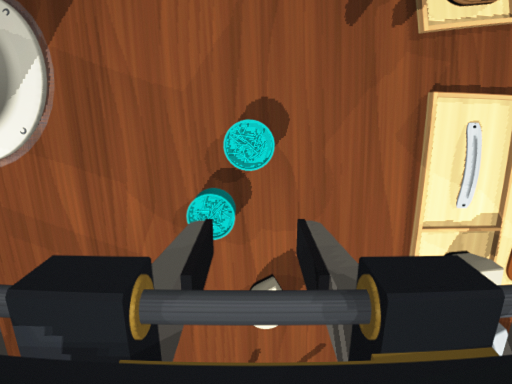

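Top view: all five pieces in their pockets (tin (195,200), counter (257,194), low heel (325,185), shank (477,173), tall heel (578,165)). Wrist view: shank at (469,165). One check on shank level and the mid heel.

```bash
python3 - <<'E'
from seg import *
c=cam('wrist'); P=cloud(c)
p=seg(P,.605,.64,-.21,-.07,.0065,.03,name='shank')
for lo in np.arange(-.205,-.08,.0125):
    q=p[(p[:,1]>lo)&(p[:,1]<lo+.0125)]
    if len(q)>5: print(round(lo,3),len(q),np.round(np.median(q,0),4))
seg(P,.32,.4,-.36,-.27,.035,.055,name='mid')
print(np.nanmedian(P[(P[...,0]>.58)&(P[...,0]<.6)&(P[...,1]>-.2)&(P[...,1]<-.1)][:,2]))
s=cam('scene'); save(s,'scene3')
E
```

```text
shank n 1284 rect c [ 0.6217 -0.1339] [0.1264 0.0298] 88.3 mean [ 0.6254 -0.1393  0.0153] zq [0.0093 0.0161 0.0195]
-0.205 34 [ 0.6244 -0.1951  0.0092]
-0.192 123 [ 0.6232 -0.1863  0.0117]
-0.18 137 [ 0.6237 -0.1735  0.0156]
-0.167 144 [ 0.6241 -0.1612  0.0174]
-0.155 150 [ 0.6245 -0.1488  0.0184]
-0.142 153 [ 0.6255 -0.1368  0.0185]
-0.13 161 [ 0.6253 -0.1235  0.0176]
-0.117 167 [ 0.6258 -0.1113  0.0157]
-0.105 156 [ 0.6274 -0.0991  0.012 ]
-0.092 56 [ 0.6276 -0.09    0.0096]
mid n 114 rect c [ 0.3636 -0.3048] [0.062  0.0255] 83.6 mean [ 0.3661 -0.3027  0.0421] zq [0.0364 0.0434 0.0454]
0.004516097248670969
```

View pics/scene2.png

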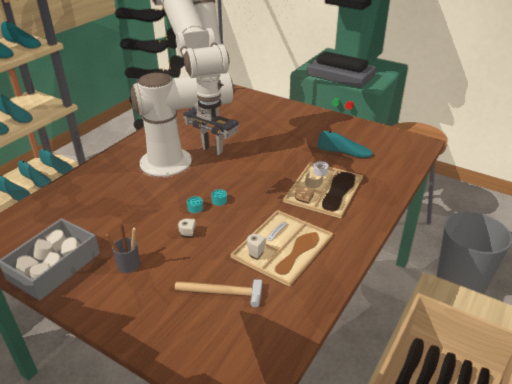

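Shank is symmetric and level (ends on the floor, middle at 18.5 mm). The mid heel, last and hammer are where they were, and the robot is clear of everything. Handing in.

```bash
python3 -c "
from station import *
print(close_job())"
```

```text
the job is handed in; nothing more can be done
None
```

Both kits are made up and the job is handed in, at about 31 s of the 136 s allowed. No verdict is reported back.

Positions below are in each tray's own frame, measured after release from the top and wrist cameras:

| Piece | Tray and pocket | Measured x, y (mm) | Sitting on the floor |
|---|---|---|---|
| Low heel | Lugged sole, square | -54, -87 | Top at 32 mm, level within 0.5° |
| Counter | Lugged sole, long | -52, +12 | Upright by eye, height only roughly checked |
| Nail tin | Lugged sole, long | -53, +100 | Upright by eye, height only roughly checked |
| Tall heel | Pointed sole, square | -53, -85 | Top at 72 mm, level within 0.5° |
| Shank | Pointed sole, long | about -52, +52 | Both ends on the floor, arch even from end to end |

- **Bystanders:** the last and hammer look unmoved in the final pictures. The middle heel is where it was; its last depth fix was only partial because the gripper hid part of it, but it fell within about 6 mm of the first measurement.
- **Robot:** it ended clear of everything. The highest wrist force I read was about 6 N.
- **Checks that failed or disagreed:**
  - The top camera's view of the middle heel was blocked by the arm.
  - Its depth box for the shank took in other points, so I measured the shank again from the wrist camera.
- **A slip along the way:** I typed one leg of the tall heel's carry in the wrong direction, but it happened high in the air and touched nothing.

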